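# Pull the stop pin and hold the cam clamp at full lift

## Task

A loose stop pin stands in the jig plate and blocks the swing of the cam clamp's lever: pull it out and put it in the shallow open steel tray. Then swing the lever by its upright handle to the cam's highest lift, where it points straight away from the sliding jaw, and finish while holding it there, because its spring would throw it back. Leave the other tools and parts lying where they are.

Things in the scene. Friction and masses are not known exactly. Their poses are not given: they have to be found in the camera images.
- jig: fixed dark steel jig plate of a cam clamp, 250 x 230 x 25. Origin: on the cam's vertical turning axis, on the table; the plate reaches from x -110 to 140, y -100 to 130. Its +x is the way the sliding jaw pushes, towards a steel tube (38 across, along y, at x 101, top 76 above the table) before a fixed stop. The pin's hole is at x -64, y 48.
- cam_lever (a joint): lever angle about the vertical cam axis, rad: 0 = at rest on its end stop, growing counter-clockwise from above, to 2.0. Highest lift (jaw out 10 mm) at 1.40, the lever pointing along the jig's -x, straight away from the jaw; beyond it the jaw backs off. At q the lever points along jig (-cos(1.40-q), sin(1.40-q)). With the pin in place it stops near 0.5.
- lever_handle (a point): middle of the lever's upright round black handle, 24 across, 125 from the cam axis, 90 above the table; top at 115, free to grip from 65 up (below runs the lever's 14 thick level rod, axis at 55). It turns rigidly with the lever. A spring always pulls the lever back to 0 (1.5 N at the handle at 0, 3 N at 1.40): it does not stay where left.
- pin_head (a point): centre of the head of the loose steel stop pin (0.15 to 0.3 kg) standing in the plate's hole in the lever's way. Head 30 across, 25 high, centre 82 above the table; shank 20 across below it, foot 78 below this point. Sits 21 deep with 1 mm play a side: pull straight up. Its z axis points from foot to head.
- tray_in (a point): centre of the inner floor of the fixed shallow open steel tray, empty, without dividers, outside 200 (its x) x 180 (its y) x 32 high, walls 3 thick, floor 3 above the table; to the left or the right of the jig.
- bin: fixed grey parts bin with four compartments, 150 x 180 x 75 high, origin at the centre of its underside; on the other side of the jig from the tray, not to be used
- pliers: bystander: pliers with orange handles, 190 long, lying flat, origin near the rivet
- screwdriver: bystander: screwdriver with a red handle, lying flat
- wrench: bystander: steel spanner lying flat
- bracket: bystander: flat notched steel bracket, 72 x 60 x 5, lying on the jig plate
- nut: bystander: large steel hex nut, 30 across, 13 high, lying on the jig plate
- square: bystander: red L-shaped welding magnet, 90 x 90 x 18, lying flat
- offcut: bystander: short upright steel tube offcut, 44 across, 45 high
Things that resemble listed ones, but are neither listed nor needed, are in the scene too. Leave any purple look-alike of the part that bears pin_head alone.

How it is judged:
On the way, in this order (a step that is already met when the one before it is completed fails the run):
1. the pin is in the tray and let go (x of pin_head in the frame of tray_in between -0.095 and 0.095 m and y of pin_head in the frame of tray_in between -0.085 and 0.085 m and z of pin_head in the frame of tray_in below 0.085 m and contact force between the fingers and pin below 0.1 N and linear speed of pin below 0.05 m/s), for 0.2 s.
2. the lever is swung to the highest lift (value of joint cam_lever between 1.25 and 1.55 rad), for 0.2 s.
At the end, for the whole second after the job is handed in: the lever is held by the robot (more than 0.5 N of contact) within 0.15 rad of the highest lift (1.25 to 1.55 on the joint) and still; the pin lies or stands inside the tray, untouched and at rest (all of step 1 and all of step 2 and velocity of joint cam_lever between -0.1 and 0.1 rad/s and contact force between any of the fingers, the arm and cam_lever above 0.5 N); the arm keeps its last pose, push and grip.
It fails at once if a bystander (tool or part) shoved more than 30 mm (distance of any of pliers, screwdriver, wrench, bracket, nut, square, offcut from where it was at the start of the episode above 0.03 m).
It also fails if it takes over 58 s, if anything falls off the work surface, if the arm or the gripper's body presses on something with over 40 N, if the wrist force passes 120 N, or if a joint passes its speed limit or range.

## Robot

A 6-joint arm with a two-finger parallel gripper is mounted at the origin on the work surface. World frame = base frame: x ahead of the robot, y to its left, z up, the work surface at z = 0. Lengths are in m, angles in rad, forces in N, time in s.
With the tool pointing down it reaches from about 0.325 to 0.775 m from the base axis. Payload 5.5 kg.
Tool frame: the origin (TCP) lies midway between the tips of the shut fingers; the grasp point (between the pads) lies 19 mm behind it; y points along the fingers, x is the direction in which the jaws open and shut, and the axes are right-handed (so a half turn about y gives the same grasp; the last joint's range is limited). The gripper opens to 85 mm and grips with 20 to 120 N. Pads are 22 mm wide; open, the fingers measure 114 mm over their backs; the gripper's body (76 mm by 85 mm) begins 54 mm behind the grasp point. The pads swing forward as they close: fully open they stand 13 mm farther back than shut.
Start: joints at [-1.237, 0.091, 1.231, -0, 1.82, -0.057], TCP at [0.229, -0.555, 0.231] pointing down, gripper open.
Joint ranges: [-2.87, 2.87], [-0.86, 2.18], [0.17, 2.46], [-1.51, 4.65], [0.06, 2.69], [-2.65, 2.65]. Speed limits (rad/s): [2.57, 2.57, 3.01, 3.14, 3.14, 3.14].

## Interface

Orientations are given as a unit quaternion [w, x, y, z].
In Python, from rig import r gives the robot as it stands.
- The arm moves only by the tool drive_tool, never from a script. Its argument "rows" is text: rows parted by semicolons, each of 7 numbers parted by spaces: the turn, a rotation vector about the tool's x, y, z in rad, then the shift along the tool's x, y, z in cm, then the opening, from 0 (shut) to 1 (fully open). A call has 1 to 5 rows; each row is the pose to reach, as a shift and turn from the pose commanded when the call began, along the tool's axes at that moment; what a row does not reach only later rows make up. A row lasts 1/8 s, in which the tool goes at most 62.5 mm and 10.7 degrees, less where a joint would pass 70% of its speed; a pose out of reach is approached as far as the arm can. A call with a gripper value outside its range is refused whole. The fingers move at their own pace and stop on an object; "force" is the grip in N (left out, the last holds). Time passes only in rows, so rows that repeat a pose let the fingers close. It gives the time, the measured TCP pose, the force and the opening at its end, in the units of the state.
- r.sense(): the state, without advancing time (a new reading comes with each control period).
- r.snapshot(name): name is "scene" or "top"; returns a dict with "pixels" (480x640x3 uint8, red, green, blue), "intrinsics" (3x3 intrinsics, pixels), "pose" (4x4, takes a point from camera to world coordinates). Camera axes: x right, y up, looking along -z (the intrinsics and any distortion apply to the point x, -y, -z); pixel columns grow to the right and rows downward; lengths in m; the calibration is good to about 2 mm. A picture is of the moment at which its call begins. There is no depth.
- r.close_job(): hands the job in, once; it reports no verdict.
The state is a dict: "t": time; "qpos": joint angles; "qd": joint speeds; "tau": joint torques, N m; "eef_pos": TCP position; "tool_rot": TCP orientation; "force": force on the tool from outside, world axes, zero at the start; "ft_torque": the same for the moment, N m; "opening": opening from 0.0 (shut) to 1.0 (fully open).
Only numpy, scipy, OpenCV 4.12 (cv2) and the standard library are available. Lean on these libraries where they do the work, as an engineer would, in place of code of your own. Each camera call takes 0.05 s, during which the arm holds its last target. There are 200 camera calls.

## Working session

There is one attempt and no reset: what is moved stays moved. The work goes in short steps, Python scripts to look and compute and a tool call to move; the robot and the scene stay as the last step left them, time stands still between calls to the robot, and variables do not carry over. Pictures are saved under pics/ and viewed, about 8 in all and at most 12, crops included, and the job is handed in when it is done.

Besides the shell and the picture viewer there is one more tool, called after ">>>" as a command line: name --argument value ..., lists and objects as JSON in quotes. drive_tool: Moves the arm, as the interface text tells. Its arguments: {"type":"object","properties":{"rows":{"type":"string"},"force":{"type":"number"}},"required":["rows"]}

```bash
mkdir -p pics; ls; python3 - <<'E'
from rig import r
import cv2,numpy as np,pickle
d={}
for n in("scene","top"):
    s=r.snapshot(n);d[n]=s
    cv2.imwrite(f"pics/{n}0.png",s["pixels"][:,:,::-1])
    print(n,s["intrinsics"],np.round(s["pose"],4),[k for k in s])
pickle.dump(d,open("s0.pkl","wb"))
print(r.sense())
E
```

```text
pics
scene [[512.00532669   0.         316.74225635]
 [  0.         512.00532669 236.23785155]
 [  0.           0.           1.        ]] [[-0.5066 -0.5381  0.6737  1.1491]
 [ 0.8621 -0.3259  0.388   0.3983]
 [ 0.0108  0.7773  0.629   0.7196]
 [ 0.      0.      0.      1.    ]] ['pixels', 'intrinsics', 'pose']
top [[460.65936285   0.         323.27677122]
 [  0.         460.65936285 239.18622237]
 [  0.           0.           1.        ]] [[-0.015   0.9896 -0.1434  0.336 ]
 [-0.9996 -0.0184 -0.022  -0.0197]
 [-0.0244  0.143   0.9894  1.0513]
 [ 0.      0.      0.      1.    ]] ['pixels', 'intrinsics', 'pose']
{'t': 0.1, 'qpos': array([-1.23670704e+00,  9.17895025e-02,  1.23177218e+00,  1.99173944e-05,
        1.81980422e+00, -5.67105264e-02]), 'qd': array([ 0.00075885, -0.00151846, -0.00269833, -0.00060013,  0.00117933,
        0.00015752]), 'tau': array([ 4.33293491e-03, -4.60217857e+01, -4.19218791e+01,  1.15677781e-04,
        1.05840160e-02, -8.11795751e-07]), 'eef_pos': array([ 0.22847164, -0.55452195,  0.2302566 ]), 'tool_rot': array([ 0.58794842, -0.58718199,  0.39390026, -0.39290781]), 'force': array([-0.05018894,  0.23603274,  0.59927691]), 'ft_torque': array([-0.05428218, -0.02721722,  0.03672903]), 'opening': 1.0004117076174972}
```

View pics/scene0.png

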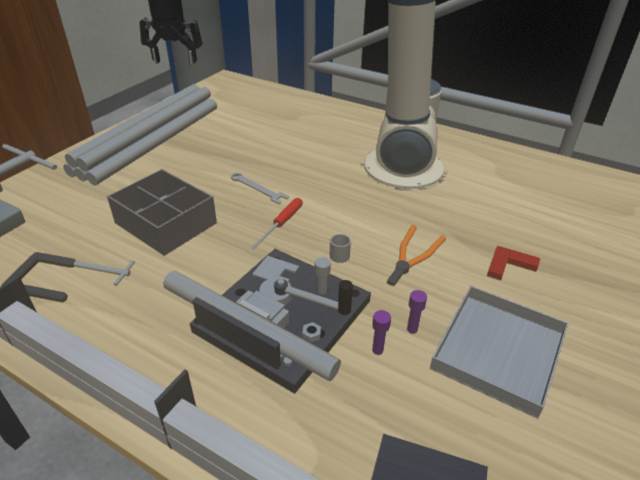

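View pics/top0.png

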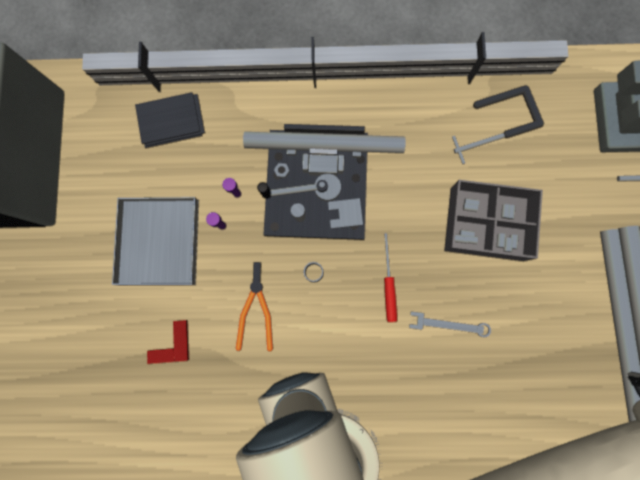

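The top view shows the jig at about (316,185), the lever handle at (264,190) and the tray at (157,242). What could be taken for the pin:
- grey pin on the plate: top (297,210), scene (322,272)
- two purple look-alikes: top (231,185) and (215,220)
- tube offcut: top (314,272)
- cam hub bolt: top (322,186)

The grey one on the plate fits the description, so I'll check it in one close crop.

```bash
cat > h.py <<'E'
import numpy as np,cv2
from scipy.spatial.transform import Rotation as R
def ray(s,u,v):
    K=s["intrinsics"];d=np.array([(u-K[0,2])/K[0,0],-(v-K[1,2])/K[1,1],-1.])
    return s["pose"][:3,3],s["pose"][:3,:3]@d
def plane(s,u,v,z):
    o,d=ray(s,u,v);return o+d*(z-o[2])/d[2]
def proj(s,p):
    c=s["pose"][:3,:3].T@(np.array(p)-s["pose"][:3,3]);K=s["intrinsics"]
    return np.array([K[0,2]-K[0,0]*c[0]/c[2],K[1,2]+K[1,1]*c[1]/c[2]])
def tri(s1,p1,s2,p2):
    o1,d1=ray(s1,*p1);o2,d2=ray(s2,*p2)
    t=np.linalg.lstsq(np.c_[d1,-d2],o2-o1,rcond=None)[0]
    a=o1+d1*t[0];b=o2+d2*t[1];return (a+b)/2,np.linalg.norm(a-b)
def toolR(q): return R.from_quat(np.r_[q[1:],q[0]])
E
python3 - <<'E'
import pickle,cv2,numpy as np
from h import *
d=pickle.load(open("s0.pkl","rb"));T,S=d["top"],d["scene"]
a=cv2.resize(T["pixels"][115:250,225:385],None,fx=4,fy=4,interpolation=cv2.INTER_CUBIC)
b=cv2.resize(S["pixels"][240:390,180:380],None,fx=4,fy=4,interpolation=cv2.INTER_CUBIC)
cv2.imwrite("pics/ct.png",a[:,:,::-1]);cv2.imwrite("pics/cs.png",b[:,:,::-1])
E
```

```text
(no output)
```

View pics/ct.png

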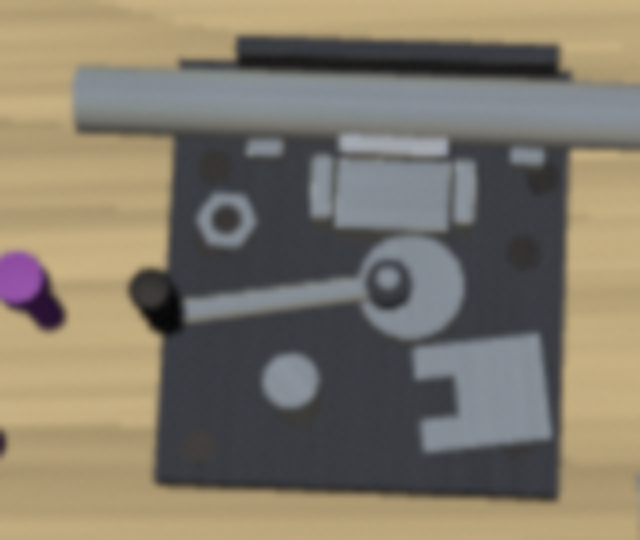

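View pics/cs.png

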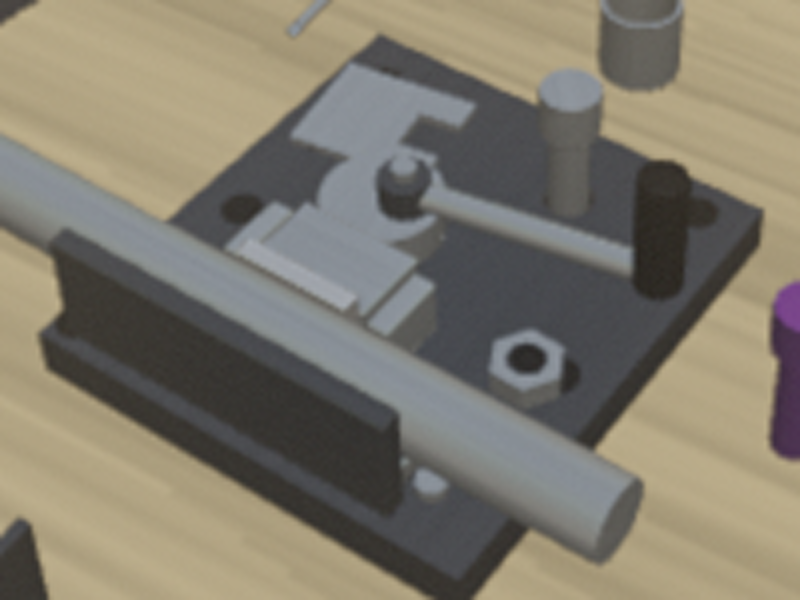

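The crop confirms the grey headed pin in the plate: head-top centre at crop (290,381) in top and (571,88) in scene. The lever handle's top is at (153,288) and (664,178).

```bash
python3 - <<'E'
import pickle,cv2,numpy as np
from h import *
np.set_printoptions(precision=4,suppress=True)
d=pickle.load(open("s0.pkl","rb"));T,S=d["top"],d["scene"]
ct=lambda x,y:(225+(x-1.5)/4,115+(y-1.5)/4); cs=lambda x,y:(180+(x-1.5)/4,240+(y-1.5)/4)
# pin disc centroid by mask
g=cv2.cvtColor(T["pixels"],cv2.COLOR_RGB2GRAY);m=np.zeros_like(g);m[200:220,286:308]=1
m=((g>95)&(m>0)).astype(np.uint8);M=cv2.moments(m,True);p=(M["m10"]/M["m00"],M["m01"]/M["m00"]);print("pin px",p,m.sum())
print("pin",plane(T,*p,.0945),plane(S,*cs(571,88),.0945),tri(T,p,S,cs(571,88)))
print("handle",plane(T,*ct(153,288),.115),plane(S,*cs(664,178),.115),tri(T,ct(153,288),S,cs(664,178)))
a,b=plane(T,*ct(157,484),.025),plane(T,*ct(557,497),.025)
a2,b2=plane(S,*cs(762,210),.025),plane(S,*cs(381,37),.025)
for a,b in((a,b),(a2,b2)):
    y=(a-b)[:2];y/=np.linalg.norm(y);x=np.array([y[1],-y[0]]);O=a[:2]+.11*x-.13*y
    print("corners",a,b,np.linalg.norm(a-b),"yaw",np.arctan2(x[1],x[0]),"O",O,"hole",O-.064*x+.048*y)
# tray corners rough, rim z=.032
for px in((119,199),(198,199),(195,285),(114,285)): print("tray",plane(T,*px,.032))
for px in((473,291),(566,327),(543,406),(434,352)): print("trayS",plane(S,*px,.032))
print("purple",[plane(T,*q,.0945)[:2] for q in((229.5,184.5),(214,219))])
print("offcut",plane(T,314,272,.045)[:2],"nut",plane(T,*ct(226,220),.038)[:2])
s=__import__('rig').r.sense();print(toolR(s["tool_rot"]).as_matrix())
E
```

```text
pin px (297.1666666666667, 209.59615384615384) 156
pin [0.5391 0.0561 0.0945] [0.5379 0.059  0.0945] (array([0.5384, 0.0575, 0.0943]), np.float64(0.0031104016668307612))
handle [0.5853 0.1261 0.115 ] [0.5869 0.132  0.115 ] (array([0.5851, 0.1286, 0.112 ]), np.float64(0.004554578326745769))
corners [0.4953 0.1374 0.025 ] [ 0.4837 -0.0881  0.025 ] 0.22576667346269672 yaw -0.0514845583745273 O [0.5985 0.0019] hole [0.537  0.0532]
corners [0.4983 0.1425 0.025 ] [ 0.4867 -0.0837  0.025 ] 0.22648465397471015 yaw -0.05126288920981792 O [0.6015 0.007 ] hole [0.54   0.0582]
tray [0.5853 0.4695 0.032 ]
tray [0.5816 0.2874 0.032 ]
tray [0.3862 0.2893 0.032 ]
tray [0.3892 0.4712 0.032 ]
trayS [0.4014 0.311  0.032 ]
trayS [0.4042 0.4792 0.032 ]
trayS [0.5884 0.4771 0.032 ]
trayS [0.5765 0.2982 0.032 ]
purple [array([0.597 , 0.2012]), array([0.5223, 0.2332])]
offcut [0.4097 0.0241] nut [0.6447 0.0965]
[[ 0.3809 -0.0006  0.9246]
 [-0.9246  0.0017  0.3809]
 [-0.0018 -1.      0.0001]]
```

The pin is at about (0.5385, 0.0573), the cam axis at (0.600, 0.0045), jig yaw -0.051 rad and the tray centre at (0.486, 0.383). I'll approach above the pin with the jaws along the jig's y.

>>> drive_tool --rows "0 0.04 0 -3.7 0 4.3 1; 0 0.08 0 -7.4 0 8.6 1; 0 0.12 0 -11.1 0 12.9 1; 0 0.16 0 -14.8 0 17.2 1; 0 0.20 0 -18.5 0 21.5 1" --force 50

```text
t: 0.72
eef_pos: [0.3573, -0.3, 0.2308]
tool_rot: [0.545, -0.545, 0.451, -0.45]
force: [0.7, -0.5, 0.5]
opening: 0.999
```

```bash
cat > go.py <<'E'
import sys
from h import *
from rig import r
# args: x y z (TCP) yaw of tool z
np.set_printoptions(precision=4,suppress=True)
s=r.sense();Rt=toolR(s["tool_rot"]);p=s["eef_pos"]
print("t",s["t"],"p",p,"op",s["opening"],"F",s["force"],"q6",s["qpos"][5])
m=Rt.as_matrix();print("zyaw",np.arctan2(m[1,2],m[0,2]))
if len(sys.argv)>4:
    x,y,z,w=map(float,sys.argv[1:5])
    c,sn=np.cos(w),np.sin(w);Rg=R.from_matrix(np.array([[sn,0,c],[-c,0,sn],[0,-1,0]]))
    print("shift cm",m.T@(np.array([x,y,z])-p)*100,"turn",(Rt.inv()*Rg).as_rotvec())
E
python3 go.py 0.5385 0.0573 0.20 -0.051
```

```text
t 0.725 p [ 0.3573 -0.3     0.2308] op 0.9993675528019068 F [ 0.7447 -0.5138  0.5155] q6 0.6101002130616392
zyaw 0.1891335498963332
shift cm [-31.6888   3.0948  24.5174] turn [ 0.0001  0.2401 -0.0004]
```

>>> drive_tool --rows "0 0.06 0 -4.5 0.4 3.5 1; 0 0.12 0 -9 0.8 7 1; 0 0.18 0 -13.5 1.2 10.5 1; 0 0.24 0 -18 1.6 14 1; 0 0.24 0 -22.5 2.1 17.5 1"

```text
t: 1.35
eef_pos: [0.4865, -0.0459, 0.2099]
tool_rot: [-0.487, 0.487, -0.512, 0.512]
force: [0.2, -0.8, 0.1]
opening: 1.002
```

>>> drive_tool --rows "0 0 0 -3.2 0.5 4.4 1; 0 0 0 -4.5 1 6.3 1; 0 0 0 -4.5 1 6.3 1"

```text
t: 1.72
eef_pos: [0.5513, -0.0049, 0.1984]
tool_rot: [0.487, -0.489, 0.513, -0.511]
force: [-0.8, 0.3, -0.1]
opening: 1.003
```

```bash
python3 go.py 0.5385 0.0573 0.066 -0.051
```

```text
t 1.725 p [ 0.5513 -0.0049  0.1984] op 1.0029050800661765 F [-0.7518  0.3005 -0.1078] q6 1.5474064844337574
zyaw -0.047167382833393307
shift cm [-6.1496 13.2501 -1.5237] turn [ 0.0034  0.0038 -0.0001]
```

>>> drive_tool --rows "0 0 0 -4 0 -1 1; 0 0 0 -6.1 2 -1.5 1; 0 0 0 -6.1 5 -1.5 1; 0 0 0 -6.1 8 -1.5 1; 0 0 0 -6.1 8 -1.5 1"

```text
t: 2.35
eef_pos: [0.537, 0.0549, 0.1178]
tool_rot: [0.486, -0.489, 0.514, -0.511]
force: [-0.3, 0.9, 0.6]
opening: 1.0
```

```bash
python3 go.py 0.5385 0.0573 0.064 -0.051; python3 - <<'E'
from rig import r
import cv2
s=r.snapshot("scene");cv2.imwrite("pics/a1.png",cv2.resize(s["pixels"][180:380,180:420],None,fx=3,fy=3)[:,:,::-1])
E
```

```text
t 2.35 p [0.537  0.0549 0.1178] op 1.0003034314422439 F [-0.2721  0.9439  0.5676] q6 1.6599056711548235
zyaw -0.05013124959438434
shift cm [-0.2521  5.3795  0.1637] turn [0.0053 0.0009 0.0007]
```

View pics/a1.png

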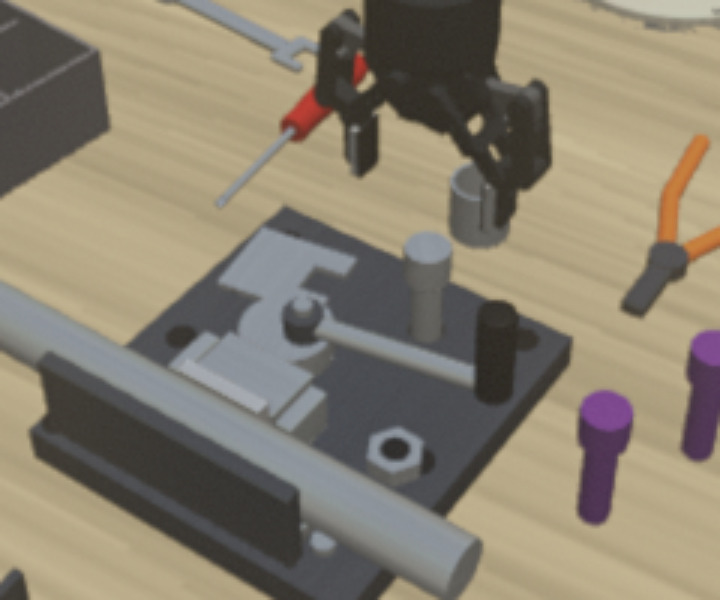

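The open fingers (crop about (362,150) and (505,210)) straddle the pin head at (428,250), with clear room to the handle at (496,330). Next I descend and grip.

>>> drive_tool --rows "0 0 0 -0.2 2.5 0.1 1; 0 0 0 -0.2 5.4 0.1 1; 0 0 0 -0.2 5.4 0.1 1; 0 0 0 -0.2 5.4 0.1 0.2; 0 0 0 -0.2 5.4 0.1 0"

```text
t: 3.02
eef_pos: [0.5414, 0.0577, 0.0686]
tool_rot: [-0.488, 0.487, -0.511, 0.513]
force: [0.5, -0.2, 0.6]
opening: 0.605
```

>>> drive_tool --rows "0 0 0 0 0 0 0; 0 0 0 0 0 0 0; 0 0 0 0 0 0 0; 0 0 0 0 0 0 0"

```text
t: 3.52
eef_pos: [0.541, 0.0577, 0.0677]
tool_rot: [-0.488, 0.487, -0.512, 0.513]
force: [0.2, -0.5, 6.2]
opening: 0.335
```

```bash
python3 go.py 0.5385 0.0573 0.2 -0.051
```

```text
t 3.525 p [0.541  0.0577 0.0677] op 0.33513775690525677 F [ 0.2445 -0.502   6.1844] q6 1.6638466123057838
zyaw -0.04922548507673344
shift cm [  0.0505 -13.2328  -0.2176] turn [-0.0022  0.0018 -0.    ]
```

>>> drive_tool --rows "0 0 0 0 -1 0 0; 0 0 0 0 -2.5 0 0; 0 0 0 0 -5 0 0; 0 0 0 0 -9 0 0; 0 0 0 0 -14 0 0"

```text
t: 4.15
eef_pos: [0.5395, 0.0577, 0.207]
tool_rot: [0.487, -0.488, 0.513, -0.512]
force: [0.9, -0.3, -2.2]
opening: 0.331
```

```bash
python3 go.py 0.486 0.383 0.20 -0.051; python3 - <<'E'
from rig import r
import cv2
s=r.snapshot("scene");cv2.imwrite("pics/a2.png",cv2.resize(s["pixels"][120:380,180:580],None,fx=2,fy=2)[:,:,::-1])
E
```

```text
t 4.15 p [0.5395 0.0577 0.207 ] op 0.33088191600401456 F [ 0.9085 -0.3293 -2.2498] q6 1.6638328499206219
zyaw -0.04914948443640346
shift cm [-32.2241   0.7131  -6.9382] turn [0.0025 0.0019 0.0002]
```

View pics/a2.png

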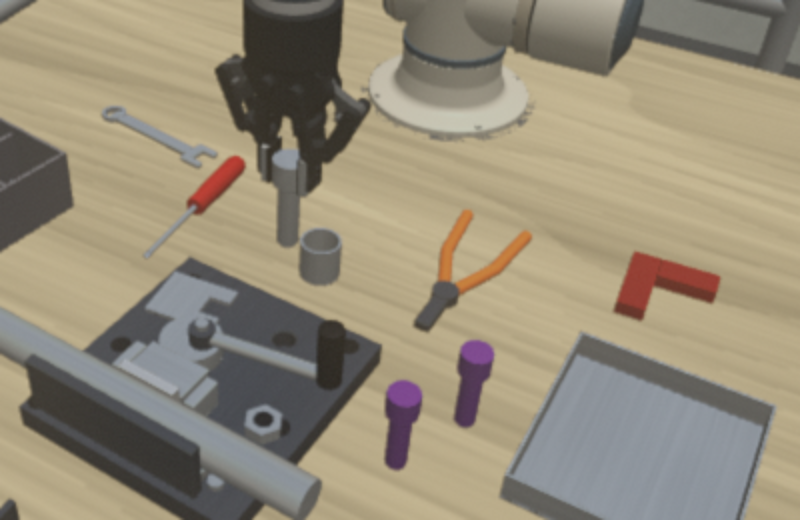

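The pin is out of its hole and held upright at crop (288,195). Next I carry it over the tray.

>>> drive_tool --rows "0 0 0 -4 0 -0.9 0; 0 0 0 -10 0 -2.2 0; 0 0 0 -16 0 -3.5 0; 0 0 0 -22 0 -4.8 0; 0 0 0 -27 0 -6 0"

```text
t: 4.82
eef_pos: [0.4927, 0.3326, 0.2068]
tool_rot: [0.488, -0.488, 0.512, -0.512]
force: [0.7, 0.3, -1.3]
opening: 0.339
```

>>> drive_tool --rows "0 0 0 -3.5 2 -0.6 0; 0 0 0 -5.2 5 -0.9 0; 0 0 0 -5.2 9 -0.9 0; 0 0 0 -5.2 10 -0.9 0; 0 0 0 -5.2 10 -0.9 0"

```text
t: 5.45
eef_pos: [0.4871, 0.3824, 0.1065]
tool_rot: [0.487, -0.488, 0.512, -0.512]
force: [0.4, 0.0, -1.4]
opening: 0.334
```

```bash
python3 go.py 0.486 0.383 0.069 -0.051
```

```text
t 5.45 p [0.4871 0.3824 0.1065] op 0.3336283766969098 F [ 0.3738  0.0351 -1.3832] q6 2.230969180449627
zyaw -0.04952078760116967
shift cm [-0.0521  3.7467 -0.1128] turn [0.0007 0.0015 0.0005]
```

>>> drive_tool --rows "0 0 0 0 1.2 0 0; 0 0 0 0 2.4 0 0; 0 0 0 0 3.2 0 0; 0 0 0 0 3.7 0 0; 0 0 0 0 3.7 0 0"

```text
t: 6.08
eef_pos: [0.487, 0.3826, 0.0687]
tool_rot: [0.487, -0.488, 0.512, -0.512]
force: [0.0, 1.1, -1.1]
opening: 0.329
```

>>> drive_tool --rows "0 0 0 0 0 0 0; 0 0 0 0 0 0 0"

```text
t: 6.32
eef_pos: [0.4874, 0.3829, 0.0698]
tool_rot: [-0.488, 0.487, -0.512, 0.512]
force: [-0.6, 0.2, -1.8]
opening: 0.335
```

>>> drive_tool --rows "0 0 0 0 0.2 0 0; 0 0 0 0 0.2 0 0; 0 0 0 0 0.2 0 0.6; 0 0 0 0 0.2 0 1; 0 0 0 0 0.2 0 1"

```text
t: 6.95
eef_pos: [0.4873, 0.3828, 0.0676]
tool_rot: [-0.488, 0.487, -0.512, 0.512]
force: [-0.3, -0.6, -0.4]
opening: 0.948
```

>>> drive_tool --rows "0 0 0 0 0 0 1; 0 0 0 0 0 0 1; 0 0 0 0 -2 0 1; 0 0 0 0 -6 0 1; 0 0 0 0 -12 0 1"

```text
t: 7.58
eef_pos: [0.4865, 0.3822, 0.1879]
tool_rot: [0.487, -0.489, 0.512, -0.512]
force: [0.3, 0.2, 1.1]
opening: 1.0
```

```bash
python3 go.py 0.585 0.128 0.2 1.2; python3 - <<'E'
from rig import r
import cv2
s=r.snapshot("scene");cv2.imwrite("pics/a3.png",cv2.resize(s["pixels"][180:440,280:600],None,fx=2,fy=2)[:,:,::-1])
E
```

```text
t 7.575 p [0.4865 0.3822 0.1879] op 0.9995179330874465 F [0.3054 0.2448 1.0591] q6 2.2310101174171333
zyaw -0.04922234649525747
shift cm [24.9096 -1.1933 11.0905] turn [ 0.0032 -1.2492  0.0001]
```

View pics/a3.png

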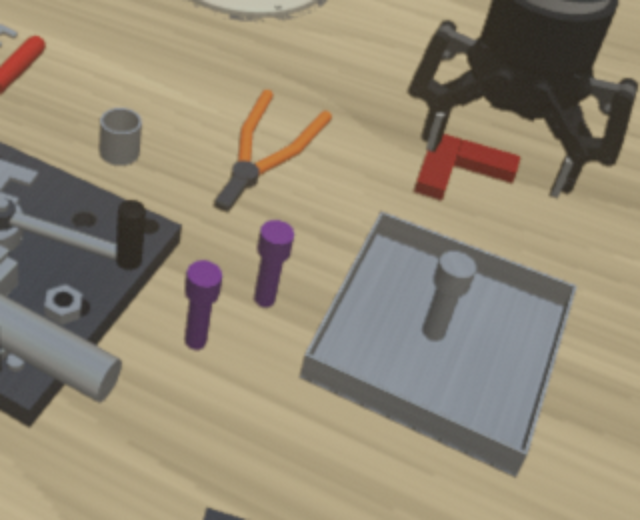

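The pin stands free in the tray at crop (447,295). I move above the handle at (0.585, 0.1285), turning the jaws along world x to stay clear of the purple pin.

>>> drive_tool --rows "0 -0.17 0 3 -0.3 1.3 1; 0 -0.34 0 7 -0.8 3 1; 0 -0.51 0 11 -1.2 5 1; 0 -0.68 0 15 -1.2 6.5 1; 0 -0.85 0 19 -1.2 8 1"

```text
t: 8.25
eef_pos: [0.5583, 0.1878, 0.2012]
tool_rot: [0.657, -0.656, 0.263, -0.264]
force: [0.6, 0.3, 0.2]
opening: 1.0
```

```bash
python3 go.py 0.585 0.1285 0.2 1.5
```

```text
t 8.25 p [0.5583 0.1878 0.2012] op 0.999704973471837 F [0.5908 0.3031 0.2003] q6 1.0310141433470172
zyaw 0.806475325658166
shift cm [ 6.0277  0.1202 -2.4344] turn [-0.0016 -0.6935  0.0019]
```

>>> drive_tool --rows "0 -0.17 0 2 0 -0.8 0.8; 0 -0.34 0 4 0 -1.6 0.8; 0 -0.51 0 6 0 -2.4 0.8; 0 -0.69 0 6 0 -2.4 0.8; 0 -0.69 0 6 0 -2.4 0.8"

```text
t: 8.88
eef_pos: [0.5844, 0.1298, 0.2007]
tool_rot: [0.707, -0.706, 0.028, -0.03]
force: [-0.6, -0.2, -0.3]
opening: 0.802
```

```bash
python3 go.py 0.585 0.1285 0.075 1.5
```

```text
t 8.875 p [0.5844 0.1298 0.2007] op 0.8023623571310733 F [-0.5747 -0.1674 -0.2696] q6 0.2438237884783584
zyaw 1.4887225951560092
shift cm [ 0.0469 12.5721 -0.1345] turn [-0.0005 -0.0113  0.0017]
```

>>> drive_tool --rows "0 -0.01 0 0 4 -0.1 0.8; 0 -0.01 0 0 9 -0.1 0.8; 0 -0.01 0 0 12.6 -0.1 0.8; 0 -0.01 0 0 12.6 -0.1 0.8; 0 -0.01 0 0 12.6 -0.1 0.8"

```text
t: 9.5
eef_pos: [0.585, 0.1294, 0.0758]
tool_rot: [0.707, -0.706, 0.024, -0.026]
force: [0.6, -0.5, -0.5]
opening: 0.799
```

```bash
python3 go.py 0.585 0.1285 0.075 1.5; python3 - <<'E'
from rig import r
import cv2
s=r.snapshot("scene");cv2.imwrite("pics/a4.png",cv2.resize(s["pixels"][180:380,240:480],None,fx=3,fy=3)[:,:,::-1])
E
```

```text
t 9.5 p [0.585  0.1294 0.0758] op 0.7988845948223532 F [ 0.5925 -0.4947 -0.5152] q6 0.23228725914199458
zyaw 1.499409726713895
shift cm [ 0.003   0.0788 -0.0906] turn [-0.0007 -0.0006  0.003 ]
```

View pics/a4.png

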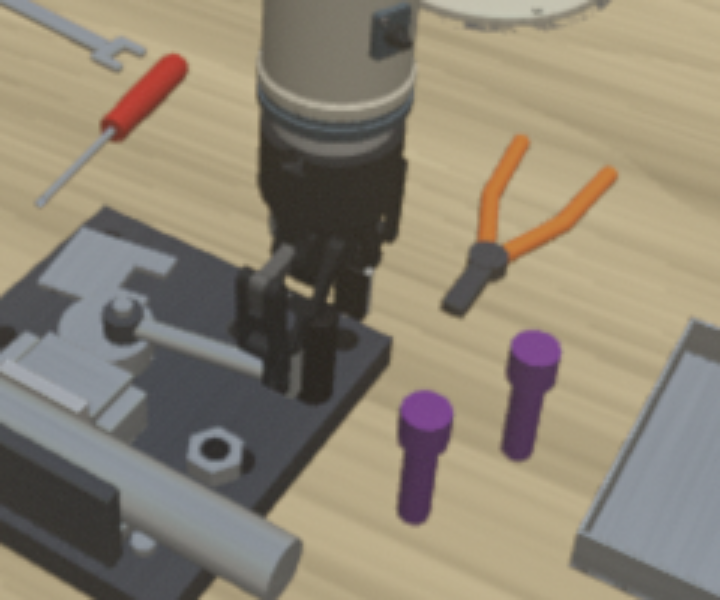

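The fingers (crop (270,350) and (352,290)) straddle the handle at (318,350), clear of the purple pins. Closing with moderate force.

>>> drive_tool --rows "0 0 0 0 0 0 0.3; 0 0 0 0 0 0 0; 0 0 0 0 0 0 0; 0 0 0 0 0 0 0; 0 0 0 0 0 0 0" --force 40

```text
t: 10.18
eef_pos: [0.5848, 0.1291, 0.0745]
tool_rot: [0.707, -0.707, 0.024, -0.026]
force: [1.6, 0.2, 5.6]
opening: 0.268
```

```bash
cat > sw.py <<'E'
# relative waypoints (tool axes now) for lever swing from q0 by list of dq
import sys
from h import *
from rig import r
np.set_printoptions(precision=3,suppress=True)
s=r.sense();m=toolR(s["tool_rot"]).as_matrix();p=s["eef_pos"];O=np.array([.600,.0045])
v=p[:2]-O;rad=np.linalg.norm(v);a=np.arctan2(v[1],v[0])
print("t",s["t"],p,"rad",rad,"q",a-1.691,"op",s["opening"],"F",s["force"],"zyaw",np.arctan2(m[1,2],m[0,2]))
for dq in map(float,sys.argv[1:]):
    b=a+dq;g=O+.125*np.array([np.cos(b),np.sin(b)])
    print(dq,m.T@np.r_[g-p[:2],0]*100)
E
python3 sw.py .1 .2 .3 .4 .5
```

```text
t 10.175 [0.585 0.129 0.074] rad 0.12552597887049513 q 0.0015170636700305717 op 0.2684776704435335 F [1.552 0.151 5.635] zyaw 1.5006411013676104
0.1 [-1.203 -0.003 -0.351]
0.2 [-2.38  -0.005 -0.77 ]
0.3 [-3.51  -0.008 -1.304]
0.4 [-4.58  -0.011 -1.949]
0.5 [-5.581 -0.013 -2.697]
```

>>> drive_tool --rows "0 -0.1 0 -1.2 0 -0.4 0; 0 -0.2 0 -2.4 0 -0.8 0; 0 -0.3 0 -3.5 0 -1.3 0; 0 -0.4 0 -4.6 0 -1.9 0; 0 -0.5 0 -5.6 0 -2.7 0"

```text
t: 10.8
eef_pos: [0.5269, 0.1059, 0.0744]
tool_rot: [-0.69, 0.691, 0.153, -0.151]
force: [2.9, -0.0, 4.6]
opening: 0.268
```

```bash
python3 sw.py .1 .2 .3 .4 .5
```

```text
t 10.8 [0.527 0.106 0.074] rad 0.12499123985608027 q 0.5043199218290908 op 0.26844960300937426 F [ 2.872 -0.003  4.619] zyaw 2.004122874591803
0.1 [-1.213 -0.003 -0.298]
0.2 [-2.391 -0.006 -0.716]
0.3 [-3.521 -0.008 -1.249]
0.4 [-4.592 -0.01  -1.893]
0.5 [-5.593 -0.012 -2.64 ]
```

>>> drive_tool --rows "0 -0.1 0 -1.2 0 -0.3 0; 0 -0.2 0 -2.4 0 -0.7 0; 0 -0.3 0 -3.5 0 -1.3 0; 0 -0.4 0 -4.6 0 -1.9 0; 0 -0.5 0 -5.6 0 -2.6 0"

```text
t: 11.42
eef_pos: [0.4878, 0.0584, 0.0744]
tool_rot: [-0.631, 0.633, 0.32, -0.317]
force: [8.5, -2.4, 1.7]
opening: 0.269
```

```bash
python3 sw.py .1 .2 .3 .4 .5
```

```text
t 11.425 [0.488 0.058 0.074] rad 0.12447497052511591 q 1.0027868633700752 op 0.2686911121027264 F [ 8.482 -2.437  1.692] zyaw 2.503747692148761
0.1 [-1.224 -0.002 -0.245]
0.2 [-2.402 -0.003 -0.662]
0.3 [-3.532 -0.004 -1.194]
0.4 [-4.604 -0.003 -1.837]
0.5 [-5.606 -0.003 -2.583]
```

>>> drive_tool --rows "0 -0.1 0 -1.2 0 -0.3 0; 0 -0.2 0 -2.3 0 -0.8 0; 0 -0.3 0 -3.4 0 -1.3 0; 0 -0.4 0 -4.5 0 -2 0; 0 -0.4 0 -4.5 0 -2 0"

```text
t: 12.05
eef_pos: [0.476, 0.0107, 0.0744]
tool_rot: [-0.556, 0.557, 0.437, -0.436]
force: [1.7, 0.7, 6.1]
opening: 0.266
```

```bash
python3 sw.py; python3 - <<'E'
from rig import r
import cv2,numpy as np
s=r.snapshot("top");t=s["pixels"][110:300,100:400];cv2.imwrite("pics/a5.png",cv2.resize(t,None,fx=2.6,fy=2.6,interpolation=cv2.INTER_CUBIC)[:,:,::-1])
E
```

```text
t 12.05 [0.476 0.011 0.074] rad 0.12411442667204452 q 1.4009795648195371 op 0.2661713295678211 F [1.726 0.667 6.139] zyaw 2.9007569562483355
```

View pics/a5.png

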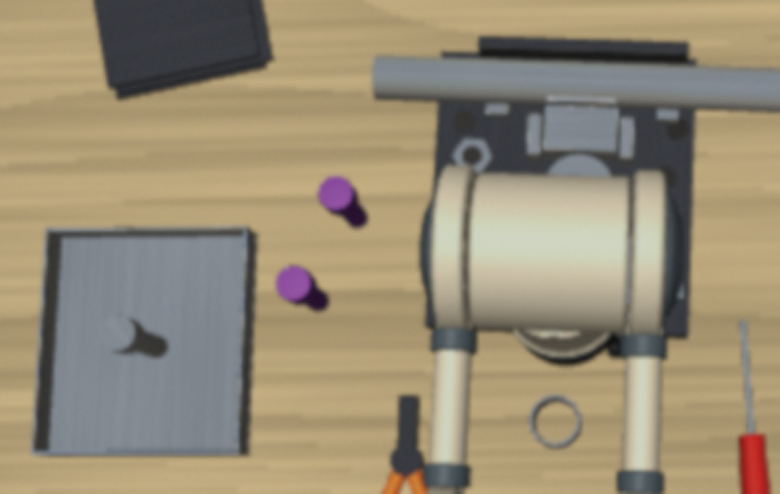

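The pin stands in the tray at crop (125,335), and the purple pins, nut and offcut are unmoved. The arm hides the lever, so after a short dwell I'll check with the scene camera.

>>> drive_tool --rows "0 0 0 0 0 0 0; 0 0 0 0 0 0 0; 0 0 0 0 0 0 0; 0 0 0 0 0 0 0; 0 0 0 0 0 0 0"

```text
t: 12.72
eef_pos: [0.476, 0.0111, 0.0744]
tool_rot: [-0.556, 0.557, 0.437, -0.436]
force: [0.6, 1.0, 7.0]
opening: 0.272
```

```bash
python3 sw.py; python3 - <<'E'
from rig import r
import cv2,numpy as np
s=r.snapshot("scene");cv2.imwrite("pics/a6.png",cv2.resize(s["pixels"][200:360,200:400],None,fx=4,fy=4)[:,:,::-1])
E
```

```text
t 12.725 [0.476 0.011 0.074] rad 0.12414403112608782 q 1.3972497799279913 op 0.2715230286799164 F [0.588 0.995 7.017] zyaw 2.9003537582980212
```

View pics/a6.png

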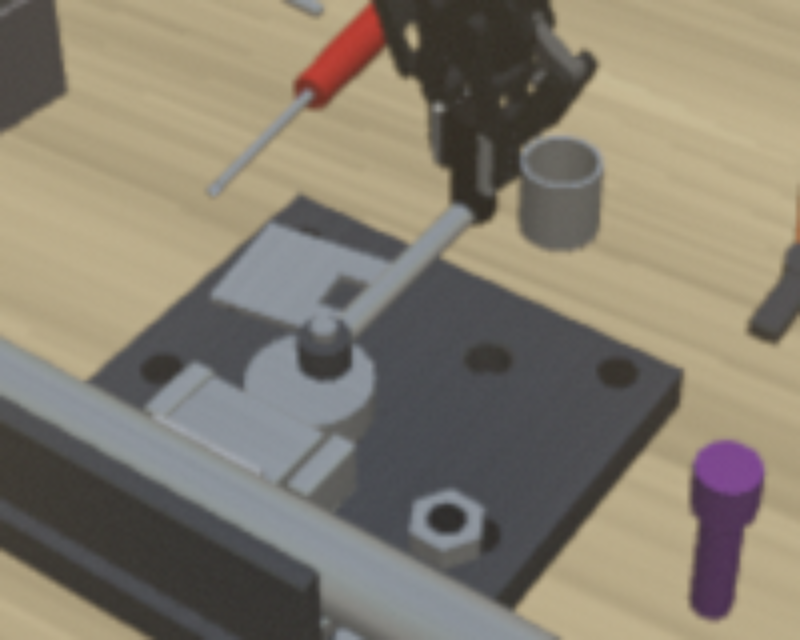

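The lever runs from the hub (325,340) to the handle held in the fingers (475,180), pointing away from the jaw. The state is still, so I hand in.

```bash
python3 -c "
from rig import r
print(r.close_job())"
```

```text
the job is handed in; nothing more can be done
None
```

I pulled the grey stop pin straight up, stood it in the steel tray and released it. Then I gripped the lever handle, swung it to the highest lift, and handed the job in at about 12.8 s with the grip still closed.

- **Lever:** it sits at about 1.40 rad, worked out from the tool position rather than read from the joint. The gripper opening was 0.27, which fits the handle's diameter, and the position was steady over the last 0.6 s. The last scene picture shows the lever pointing away from the jaw with its handle in the fingers.
- **Pin:** the last top view shows it standing clear of the tray walls.
- **Bystanders:** the tools and parts in view look unmoved by eye. I did not measure their positions.
- **Disagreements:** the two cameras differed by 3 to 6 mm in places, so I used averages. The side force rose to about 8.5 N partway through the swing, so I eased the path slightly; it ended near 1 N sideways. The force sensor still read about 7 N upward at the end.

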